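# Pack out the doming block in the spring-bolt jig

## Task

Make the doming block fast in the jig: stand aluminium spacers one behind the other in the channel, flat against the block, between it and the spring bolt, only as many as it takes until the bolt, slid forward by its handle, tightens on the row instead of running on to its end stop. Leave unused spacers on the bench and do not disturb the pliers, jar and hammer. The bolt springs back when let go, so finish while holding its handle, pressing the row firmly against the fence.

Things in the scene. Friction and masses are not known exactly. Their poses are not given: they have to be found in the camera images.
- jig: Fixed jig: dark steel bed 90 mm wide (x), 12 mm thick, y = -205 to +105 mm. Origin on the bench, mid-width. +y is the row axis along which the bolt pushes. Two rails (5 mm high, 42 mm apart inside, y = -70 to +100 mm) form a channel centred on x = 0. Two guide blocks (36 mm wide, top 40 mm above the bench) carry the bolt at y = -88 and -190 mm.
- fence: Fixed bright steel stop, 40 x 20 x 34 mm (x, y, z) with a small brass thumb screw on top, in the +y end of the jig's channel, axes as the jig's. Origin under its centre, on the bed; its face towards the bolt is 10 mm to -y. Where along the channel it is fixed varies from job to job.
- block: Loose steel doming block 36 x 36 x 30 mm, round hollows in its top, standing in the channel just in front of the fence (a few mm off it). Origin under its centre, y along the channel. 0.2 to 0.35 kg.
- bolt (a joint): Slide of the spring bolt along jig +y, m: 0 drawn back (its spring returns it there when let go), 0.050 at its end stop. The spring pushes back with 1.6 N at 0, 3.6 N at 0.050. If it comes within about 2 mm of 0.050 the gap is not closed and another spacer is needed; if it stops short of that, the row is tight.
- handle_top (a point): Centre of the top face, 80 mm above the bench, of the bolt's upright bright steel handle: 26 mm (jig x) by 14 mm (jig y), from 19 to 80 mm above the bench, free on all sides above 40 mm. At jig x = 0, y = -165 mm when drawn back; axes as the jig's.
- nose_face (a point): Centre of the flat front face of the bolt's round steel nose, 20 mm across, 27 mm above the bench; at jig y = -65 mm when drawn back and -15 mm at the end stop.
- pliers: Bystander: yellow-handled pliers, 145 mm long, lying on the bench; origin under the pivot.
- jar: Bystander: small closed glass jar, 50 mm across, 55 mm tall; origin under its centre.
- hammer: Bystander: hammer 200 mm long, lying on the bench; origin near its middle.
- spacer1: One of four equal loose aluminium spacers, 34 x 16 x 30 mm (x, y, z), 0.03 to 0.07 kg, standing on the bench at the robot's side of the jig. Origin under its centre; y is the 16 mm thickness, to go along the jig's row; x the 34 mm width to grip across. In the channel its underside is 12 mm above the bench. Two or three are needed.
- spacer2: One of four equal loose aluminium spacers, 34 x 16 x 30 mm (x, y, z), 0.03 to 0.07 kg, standing on the bench at the robot's side of the jig. Origin under its centre; y is the 16 mm thickness, to go along the jig's row; x the 34 mm width to grip across. In the channel its underside is 12 mm above the bench. Two or three are needed.
- spacer3: One of four equal loose aluminium spacers, 34 x 16 x 30 mm (x, y, z), 0.03 to 0.07 kg, standing on the bench at the robot's side of the jig. Origin under its centre; y is the 16 mm thickness, to go along the jig's row; x the 34 mm width to grip across. In the channel its underside is 12 mm above the bench. Two or three are needed.
- spacer4: One of four equal loose aluminium spacers, 34 x 16 x 30 mm (x, y, z), 0.03 to 0.07 kg, standing on the bench at the robot's side of the jig. Origin under its centre; y is the 16 mm thickness, to go along the jig's row; x the 34 mm width to grip across. In the channel its underside is 12 mm above the bench. Two or three are needed.

How it is judged:
By the outcome, as a careful person would: the job done as asked, in the order asked, and still so for the second after the job is handed in, while the arm keeps its last pose, push and grip.
It also fails if it takes over 72 s, if anything falls off the work surface, if the arm or the gripper's body presses on something with over 40 N, if the wrist force passes 120 N, or if a joint passes its speed limit or range.

## Robot

A 6-joint arm with a two-finger parallel gripper is mounted at the origin on the work surface. World frame = base frame: x ahead of the robot, y to its left, z up, the work surface at z = 0. Lengths are in mm, angles in rad, forces in N, time in s.
With the tool pointing down it reaches from about 325 to 775 mm from the base axis. Payload 9.3 kg.
Tool frame: the origin (TCP) lies on the mounting face of the last link; the fingertips stand 173 mm ahead of it and the grasp point (between the pads) lies 155 mm ahead of it; z points along the fingers, y is the line along which they close (so a half turn about z gives the same grasp; the last joint's range is limited). The gripper opens to 85 mm and grips with 20 to 120 N. Pads are 22 mm wide; open, the fingers measure 114 mm over their backs; the gripper's body (76 mm by 85 mm) begins 54 mm behind the grasp point. The pads swing forward as they close: fully open they stand 13 mm farther back than shut.
Start: joints at [-1.427, 0.259, 0.021, 1.334, 0, 1.418], TCP at [160.847, -525.952, 404.679] pointing down, gripper open.
Joint ranges: [-3.04, 3.04], [-0.91, 1.82], [-1.04, 1.36], [-1.92, 1.95], [-1.52, 1.45], [-3.14, 3.14]. Speed limits (rad/s): [2.22, 2.22, 2.79, 3.14, 3.14, 3.14].

## Interface

Orientations are given as a unit quaternion [w, x, y, z].
In Python, from workcell import bot, optics gives the robot as it stands. Calls block until the motion is done:
- bot.move_ptp(position, orientation): joint-space move of the TCP to a pose.
- bot.line_to(position, rot=None, rate=150): straight line of the TCP; rot=None keeps the orientation; rate is the mean speed in mm/s.
- bot.goto_joints(angles): joint-space move.
- bot.set_gripper(opening, strength=None): opening from 0.0 (shut) to 1.0 (fully open); strength is the grip in N (None keeps the last); returns when the fingers have stopped.
- bot.wait(seconds).
- bot.inverse_kinematics(position, orientation): joint angles nearest the present ones, or None.
- optics.camera(name): name is "scene" or "top"; returns (picture, depth): 384x512x3 uint8, red, green, blue; 384x512 float32, mm along the optical axis (not along the pixel's ray), 0 where there is no reading.
- optics.camera_model(name): a dict with "mtx" (3x3 intrinsics, pixels), "D" ([k1, k2, p1, p2, k3] as OpenCV has them; the pictures are not rectified), "origin" and "attitude" of the camera in the world. Camera axes: x right, y down, z forward; pixel columns grow to the right and rows downward; lengths in mm; the calibration is good to about 2 mm. A picture is of the moment at which its call begins. camera_model takes no time and is no camera call.
A pose or a line that the arm cannot do raises bot.MotionError and nothing moves.
- bot.hand_in(): hands the job in; it is judged then, once.
Readings, each from a call of its own:
- bot.read_time(): time.
- bot.read_joint_pos(): joint angles.
- bot.read_joint_vel(): joint speeds.
- bot.read_joint_torque(): joint torques, N m.
- bot.read_eef_pos(): TCP position.
- bot.read_ee_rot(): TCP orientation.
- bot.read_wrist_force(): force on the tool from outside, world axes, zero at the start.
- bot.read_wrist_torque(): the same for the moment, N m.
- bot.read_gripper_width(): opening from 0.0 (shut) to 1.0 (fully open).
- bot.read_grasp_force(): force on a finger pad.
Only numpy, scipy, OpenCV 4.12 (cv2) and the standard library are available. Lean on these libraries where they do the work, as an engineer would, in place of code of your own. Each camera call takes 0.05 s, during which the arm holds its last target. There are 200 camera calls.

## Working session

There is one attempt and no reset: what is moved stays moved. The work goes in short steps, each a Python script; the robot and the scene stay as the last script left them, time stands still between calls to the robot, and variables do not carry over. Pictures are saved under pics/ and viewed, at most 10 in all, crops included, and the job is handed in when it is done.

```bash
mkdir -p pics
python3 - <<'E'
from workcell import bot, optics
import cv2, numpy as np
for n in ("top","scene"):
    p,d=optics.camera(n); cv2.imwrite(f"pics/{n}0.png",cv2.resize(p[:,:,::-1],(768,576)) if 0 else p[:,:,::-1]); np.savez(f"{n}0.npz",p=p,d=d)
    m=optics.camera_model(n); print(n,m)
print(bot.read_ee_rot(),bot.read_time())
E
```

```text
top {'mtx': array([[390.79201769,   0.        , 249.49443447],
       [  0.        , 390.79201769, 192.90922804],
       [  0.        ,   0.        ,   1.        ]]), 'D': array([-0.12479866,  0.        ,  0.        ,  0.        ,  0.        ]), 'origin': array([ 443.32744675,    3.07070948, 1081.6131286 ]), 'attitude': array([ 0.03018647, -0.69843167,  0.71302276, -0.05367045])}
scene {'mtx': array([[427.74029839,   0.        , 251.84680514],
       [  0.        , 427.74029839, 194.1876657 ],
       [  0.        ,   0.        ,   1.        ]]), 'D': array([-0.01868882,  0.        ,  0.        ,  0.        ,  0.        ]), 'origin': array([1117.41387373, -333.35143949,  753.10709029]), 'attitude': array([-0.32551531,  0.8009431 ,  0.46938691, -0.17945992])}
[-6.01002026e-04  9.89010563e-01  1.47843651e-01 -1.04917618e-06] 0.1
```

View pics/top0.png

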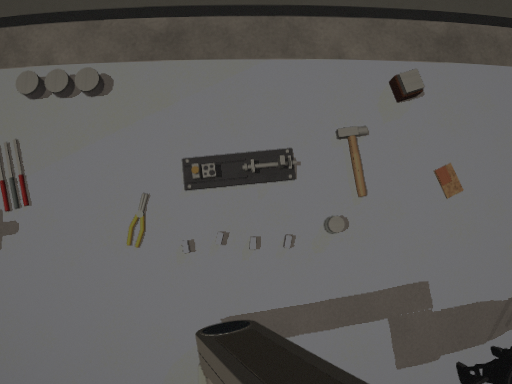

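View pics/scene0.png

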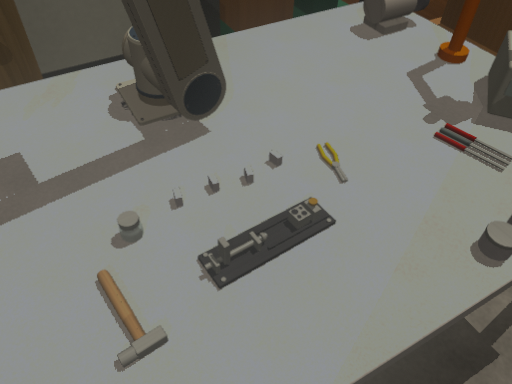

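The top view shows the jig at px (183–297, 150–188), with the fence and block on the left and the handle at about (283,160). Four spacers stand at about (186,246), (222,238), (253,243) and (288,241). The scene view shows the same layout, so I'll measure now.

```bash
cat > h.py <<'E'
import numpy as np, cv2
from workcell import bot, optics
from scipy.spatial.transform import Rotation as R
def cam(n):
    m=optics.camera_model(n); w,x,y,z=m["attitude"]; return m["mtx"],m["D"],np.array(m["origin"]),R.from_quat([x,y,z,w]).as_matrix()
def plane(n,uv,z):
    K,D,o,A=cam(n); u=cv2.undistortPoints(np.array(uv,np.float64).reshape(-1,1,2),K,D).reshape(-1,2)
    r=np.c_[u,np.ones(len(u))]@A.T; return o+r*((z-o[2])/r[:,2])[:,None]
def cloud(n,d):
    K,D,o,A=cam(n); h,w=d.shape; uv=np.stack(np.meshgrid(np.arange(w),np.arange(h)),-1).reshape(-1,1,2).astype(float)
    u=cv2.undistortPoints(uv,K,D).reshape(-1,2); P=np.c_[u,np.ones(len(u))]*d.reshape(-1,1)
    return (P@A.T+o).reshape(h,w,3)
E
python3 - <<'E'
from h import *
for n in ("top","scene"):
    f=np.load(n+"0.npz"); p,d=f["p"],f["d"]; C=cloud(n,d); g=p.max(2)
    X,Y,Z=C[...,0],C[...,1],C[...,2]
    roi=(d>0)&(X>250)&(X<680)&(abs(Y)<280)
    print(n,"bench z",np.median(Z[roi]))
    # dark jig bed
    m=(roi&(g<70)&(Z<25)&(X>380)).astype(np.uint8)
    m=cv2.morphologyEx(m,cv2.MORPH_CLOSE,np.ones((7,7)))
    c=max(cv2.findContours(m,0,1)[0],key=cv2.contourArea)[:,0]
    q=plane(n,c,12)[:,:2].astype(np.float32); print(" jig",cv2.minAreaRect(q))
    m=(roi&(Z>20)&(Z<120)).astype(np.uint8)
    k,l,s,_=cv2.connectedComponentsWithStats(m)
    for i in range(1,k):
        if s[i,4]<12: continue
        b=(l==i); t=b&(abs(Z-np.percentile(Z[b],80))<4)
        q=C[t][:,:2].astype(np.float32)
        print(" ",s[i],np.round(C[t].mean(0)),t.sum(),np.round(np.array(cv2.minAreaRect(q)[0]+cv2.minAreaRect(q)[1]+(cv2.minAreaRect(q)[2],)),1))
    x0,y0,w,h=(170,140,140,120) if n=="top" else (150,130,200,150)
    im=cv2.resize(p[y0:y0+h,x0:x0+w,::-1],None,fx=4 if n=="scene" else 5,fy=4 if n=="scene" else 5,interpolation=cv2.INTER_CUBIC)
    cv2.imwrite(f"pics/{n}1.png",cv2.convertScaleAbs(im,alpha=1.5))
E
```

```text
top bench z 1.5381197229448844
 jig ((638.8314208984375, -5.5824127197265625), (90.05332946777344, 310.2843017578125), 4.338671684265137)
  [242 154  55  19 381] [648. -99.  46.] 22 [648.6 -92.4  27.9 108.2   3.6]
  [201 161  15  17 196] [632.  77.  43.] 164 [632.8  76.9  35.8  35.3   6.1]
  [191 163  10  17 129] [631. 112.  60.] 44 [631.2 111.9  18.9  16.7  85.1]
  [325 216  19  18 280] [ 478. -260.   56.] 196 [ 477.9 -260.5   38.4   42.7   87.3]
  [215 231   9  14  81] [449.  51.  31.] 71 [449.3  51.5  15.6  33.6  74.7]
  [284 235   8  13  80] [ 437. -133.   32.] 68 [ 436.4 -133.1   16.    33.6   77.9]
  [250 236   6  13  74] [435. -38.  31.] 64 [435.9 -38.4  13.5  32.   88.4]
  [181 240   8  14  84] [428. 143.  31.] 69 [428.2 143.2  33.4  16.3  10.3]
scene bench z 1.775377132205108
 jig ((643.4407348632812, -5.3133544921875), (90.1681137084961, 310.97235107421875), 3.649308204650879)
  [269 150  13  12  97] [431. 141.  31.] 66 [431.6 141.6  32.7  18.2   7.1]
  [244 166   9  13  89] [451.  50.  31.] 65 [451.1  51.   16.1  37.5  74.7]
  [208 174  11  15  99] [438. -39.  31.] 71 [438.  -39.3  15.7  34.   84.6]
  [172 188  10  15  98] [ 440. -133.   31.] 80 [ 438.1 -133.1   16.1   38.4   78.5]
  [288 198  33  30 596] [636.  90.  45.] 253 [634.5  89.7  42.2  62.2   3.7]
  [118 211  24  28 497] [ 483. -260.   56.] 272 [ 4.824e+02 -2.593e+02  4.430e+01  4.120e+01  2.000e-01]
  [204 232  63  41 808] [ 659. -121.   56.] 27 [ 655.4 -124.    26.9   11.5   30.7]
```

View pics/top1.png

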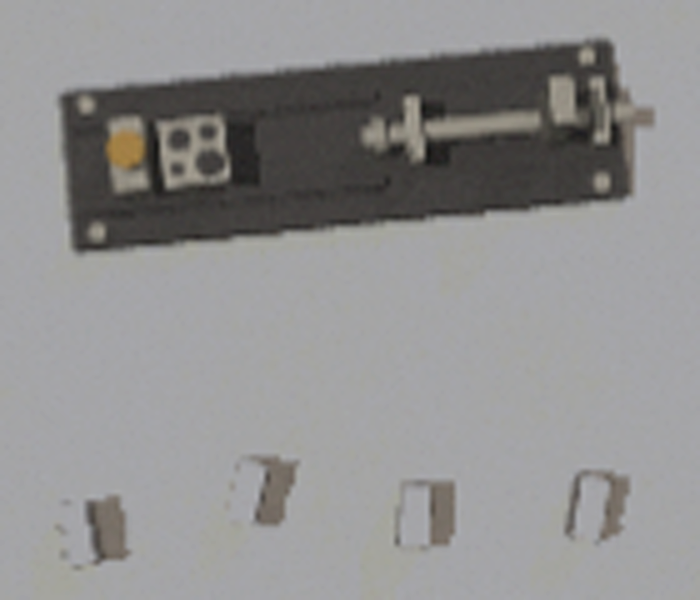

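View pics/scene1.png

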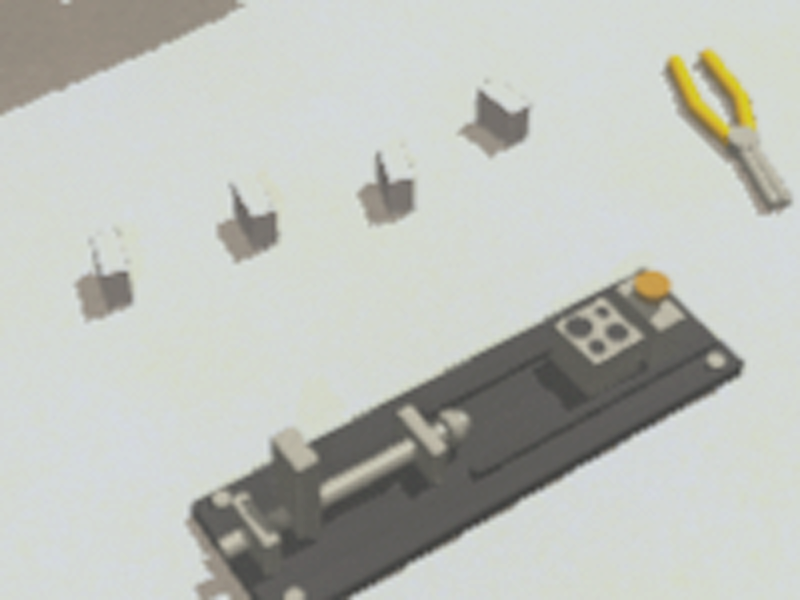

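The crops show the fence's brass screw at the left end, the block just short of it with a visible gap, and the channel clear back to the nose at crop px (370,135). All four spacers are upright. The measured jig pose is yaw of about 4°, with the bed centre at about (641,-5.5). Next is the first pick and place.

```bash
cat >> h.py <<'E'
YAW=np.radians(4.0); O=np.array([641.1,-5.45])+50*np.array([-np.sin(YAW),np.cos(YAW)])
def J(x,y,z): c,s=np.cos(YAW),np.sin(YAW); return [O[0]+c*x-s*y,O[1]+s*x+c*y,z]
def toJ(P): c,s=np.cos(YAW),np.sin(YAW); d=np.asarray(P)[...,:2]-O; return np.stack([c*d[...,0]+s*d[...,1],-s*d[...,0]+c*d[...,1]],-1)
def Q(a,p=None):
    "tool down, closing line along world angle a; half turn with the smaller last joint"
    best=None
    for b in (a,a+np.pi):
        y=np.array([np.cos(b),np.sin(b),0]); z=np.array([0,0,-1.]); M=np.c_[np.cross(y,z),y,z]
        x,yy,zz,w=R.from_matrix(M).as_quat(); q=[w,x,yy,zz]; j=bot.inverse_kinematics(p,q)
        if j is not None and (best is None or abs(j[5])<best[0]): best=(abs(j[5]),q)
    return best[1]
def pick(x,y,deg):
    p=[x,y,250]; q=Q(np.radians(deg),p)
    bot.move_ptp(p,q); bot.set_gripper(.62,40); bot.line_to([x,y,180],rate=200)
    bot.set_gripper(0,40); print("grip",bot.read_gripper_width(),bot.read_grasp_force(),bot.read_time()); bot.line_to([x,y,262],rate=200)
def place(y):
    p=J(0,y,262); q=Q(YAW,p); bot.move_ptp(p,q); bot.line_to(J(0,y,200),rate=200); f0=np.array(bot.read_wrist_force())
    bot.line_to(J(0,y,192.5),rate=50); print("dF",np.round(np.array(bot.read_wrist_force())-f0,1),np.round(bot.read_eef_pos(),1))
def release(y):
    bot.set_gripper(.55); bot.line_to(J(0,y,262),rate=200); print("t",bot.read_time())
E
python3 - <<'E'
from h import *
pick(450,51,-15); place(2.5)
print(bot.read_joint_pos(),bot.read_gripper_width(),bot.read_time())
p,d=optics.camera("scene"); np.savez("s2.npz",p=p,d=d)
cv2.imwrite("pics/s2.png",cv2.resize(p[140:300,160:360,::-1],None,fx=4,fy=4)[:600])
E
```

```text
grip 0.389750383484262 40.25947630405426 3.7083
dF [1.2 0.7 1.2] [637.8  46.9 193.5]
[-5.77067105e-02  5.32315794e-01 -1.08853691e-01  9.27598564e-01
  3.75233058e-06  1.44322007e+00] 0.3865726270202665 7.425
```

View pics/s2.png

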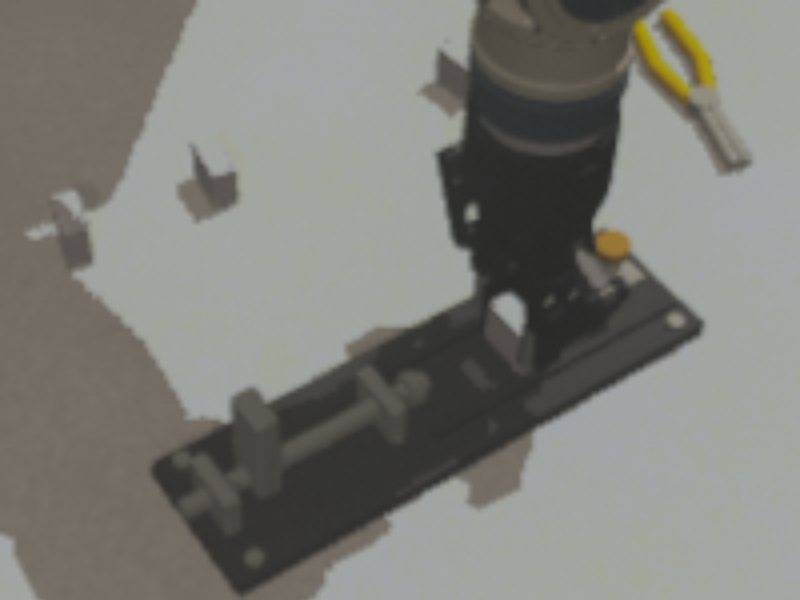

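The crop shows the spacer at about (505,330), low in the channel between the rails, with no significant force. I'll release it, place the second and measure the row.

Run:
```python
from h import *
release(2.5); pick(437,-39,-3.5); place(-17.5); release(-17.5)
bot.move_ptp(J(0,-165,300),Q(YAW+np.pi/2,J(0,-165,300)))
for n in ("top","scene"):
    p,d=optics.camera(n); np.savez(n+"3.npz",p=p,d=d); C=cloud(n,d); j=toJ(C); Z=C[...,2]
    for z0,z1,y0,y1 in ((36,48,-40,60),(70,90,-200,-120)):
        m=((Z>z0)&(Z<z1)&(abs(j[...,0])<30)&(j[...,1]>y0)&(j[...,1]<y1)).astype(np.uint8)
        k,l,s,_=cv2.connectedComponentsWithStats(m,connectivity=4)
        for i in range(1,k):
            if s[i,4]>5: q=j[l==i]; print(n,s[i,4],"min",q.min(0).round(1),"max",q.max(0).round(1),"z",np.median(Z[l==i]).round(1))
    if n=="scene": cv2.imwrite("pics/s3.png",cv2.resize(p[150:300,160:360,::-1],None,fx=4,fy=4))
```

```text
t 8.2667
grip 0.38828395240939567 40.40003478527069 10.175
dF [-0.8 -1.6  0.7] [639.1  26.9 193.4]
t 13.1417
top 78 min [-17.4 -25.1] max [16.9 -9.2] z 42.7
top 73 min [-16.9  -6.1] max [16.1  9.8] z 42.6
top 175 min [-21.3  14.6] max [15.2 51.3] z 42.9
top 6 min [-13.5  57.7] max [ 1.6 58.1] z 41.5
scene 525 min [-19.6 -25.9] max [20.7 59.6] z 42.9
scene 110 min [ -11.2 -171.7] max [  16.7 -156.9] z 79.8
```

View pics/s3.png

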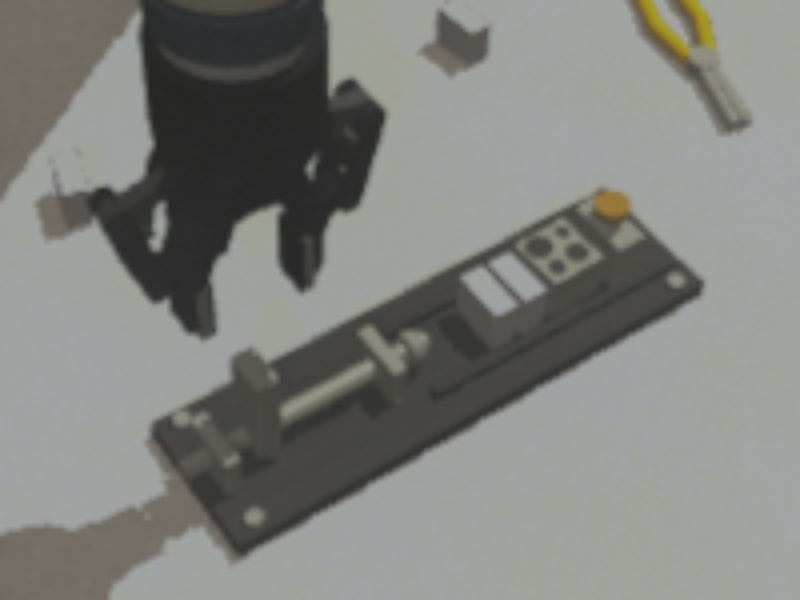

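The image shows both spacers upright in the channel at about (500,290), with the handle at (250,370) below the gripper. Now the bolt test.

```bash
cat >> h.py <<'E'
def grab():
    p=J(0,-165,300); bot.move_ptp(p,Q(YAW+np.pi/2,p)); bot.set_gripper(.5,60); bot.line_to(J(0,-165,221),rate=200)
    bot.set_gripper(0,60); y=toJ(bot.read_eef_pos())[1]; print("handle grip",bot.read_gripper_width(),bot.read_grasp_force(),y); return y
def push(y0,start,fmax):
    u=np.array([-np.sin(YAW),np.cos(YAW)]); f0=np.array(bot.read_wrist_force())[:2]@u
    bot.line_to(J(0,y0+start,221),rate=80); s=start
    while s<60:
        f=np.array(bot.read_wrist_force())[:2]@u-f0; a=toJ(bot.read_eef_pos())[1]-y0
        print("s",s,"real",round(float(a),2),"F",round(float(f),1))
        if f<-fmax: break
        s+=1; bot.line_to(J(0,y0+s,221),rate=40)
    return s
E
python3 - <<'E'
from h import *
y0=grab(); push(y0,26,15)
p,d=optics.camera("scene"); np.savez("s4.npz",p=p,d=d); C=cloud("scene",d); j=toJ(C);Z=C[...,2]
cv2.imwrite("pics/s4.png",cv2.resize(p[150:300,160:360,::-1],None,fx=4,fy=4))
print(bot.read_wrist_force(),bot.read_time())
E
```

```text
handle grip 0.15125903513635705 58.931692242622375 -164.20339766840908
s 26 real 26.14 F -8.1
s 27 real 26.76 F -8.6
s 28 real 27.69 F -8.1
s 29 real 28.72 F -7.7
s 30 real 29.67 F -8.0
s 31 real 30.69 F -8.8
s 32 real 31.69 F -7.6
s 33 real 32.71 F -8.2
s 34 real 33.67 F -8.1
s 35 real 34.68 F -8.5
s 36 real 35.64 F -8.3
s 37 real 36.61 F -9.7
s 38 real 37.62 F -8.6
s 39 real 38.6 F -8.4
s 40 real 39.58 F -9.0
s 41 real 40.57 F -9.8
s 42 real 41.57 F -9.3
s 43 real 42.52 F -10.0
s 44 real 43.43 F -10.0
s 45 real 44.39 F -10.0
s 46 real 45.37 F -9.7
s 47 real 46.36 F -10.0
s 48 real 47.35 F -11.2
s 49 real 48.35 F -10.8
s 50 real 49.29 F -10.3
s 51 real 49.63 F -16.2
[-3.17927661 -9.96235706  5.63377955] 22.9833
```

View pics/s4.png

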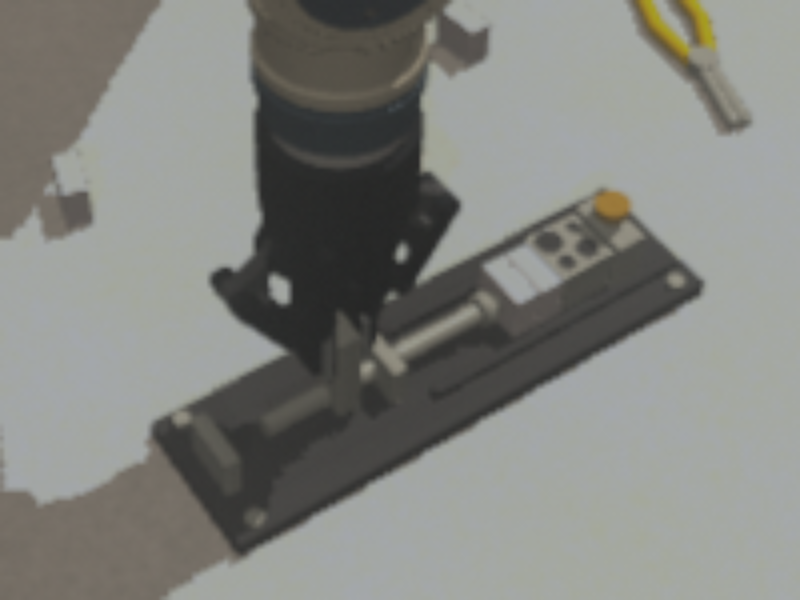

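The bolt ran on to its end stop (49.6 mm) with two spacers, so a third is needed. I'll return the bolt, add the third spacer and push again.

Run:
```python
from h import *
bot.line_to(J(0,-164.2,221),rate=120); bot.set_gripper(.5); bot.line_to(J(0,-165,270),rate=200)
pick(430,142,8.7); place(-28); release(-28)
bot.move_ptp(J(0,-165,300),Q(YAW+np.pi/2,J(0,-165,300)))
p,d=optics.camera("top"); C=cloud("top",d); j=toJ(C); Z=C[...,2]
m=((Z>36)&(Z<48)&(abs(j[...,0])<30)&(j[...,1]>-60)&(j[...,1]<60)).astype(np.uint8)
k,l,s,_=cv2.connectedComponentsWithStats(m,connectivity=4)
for i in range(1,k):
    if s[i,4]>5: q=j[l==i]; print(s[i,4],"min",q.min(0).round(1),"max",q.max(0).round(1),"z",np.median(Z[l==i]).round(1))
y0=grab(); s=push(y0,33,25); bot.wait(.3)
print(bot.read_wrist_force(),bot.read_time(),toJ(bot.read_eef_pos())[1]-y0)
p,d=optics.camera("scene"); cv2.imwrite("pics/s5.png",cv2.resize(p[150:300,160:360,::-1],None,fx=4,fy=4))
```

```text
grip 0.3870579833699984 40.25251507759094 27.0917
dF [0.8 1.5 3.6] [639.9  16.6 193.5]
t 30.1667
74 min [-16.9 -35.9] max [ 16.2 -19.6] z 42.7
342 min [-20.  -10.4] max [16.6 59.4] z 42.7
handle grip 0.1514172873334436 58.93054246902466 -164.17711534774884
s 33 real 32.93 F -7.9
s 34 real 33.31 F -10.1
s 35 real 33.66 F -14.0
s 36 real 33.9 F -19.2
s 37 real 34.23 F -23.6
s 38 real 34.53 F -27.7
[ -2.92209474 -23.42711782   4.20984333] 35.2917 34.51731467201705
```

View pics/s5.png

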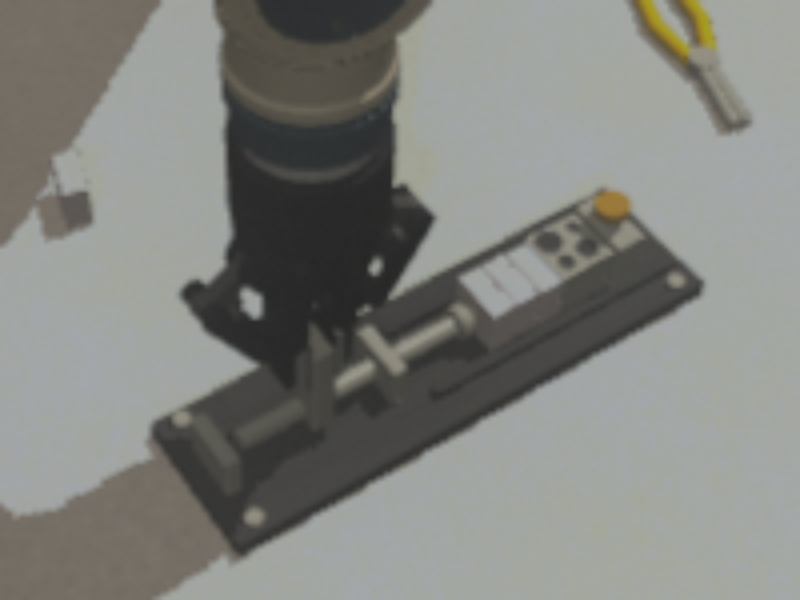

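The picture shows three spacers in line at about (510,275) between the nose at (462,318) and the block, and the bolt tightens at about 34 mm. Before I hand in, I'll check that the row has no hidden gap.

Run:
```python
from h import *
ims=[]
for n in ("top","scene"):
    p,d=optics.camera(n); C=cloud(n,d); j=toJ(C); Z=C[...,2]
    m=(Z>38)&(Z<48)&(abs(j[...,0])<12)&(j[...,1]>-50)&(j[...,1]<90)
    if m.any(): print(n,"row top y",j[m][:,1].min().round(1),j[m][:,1].max().round(1), np.histogram(j[m][:,1],np.arange(-36,72,3))[0])
    lo=(Z<36)&(Z>5)&(abs(j[...,0])<9)&(j[...,1]>-32)&(j[...,1]<60); print(" low points y:",np.unique(j[lo][:,1].round()),)
    nm=(Z>31)&(Z<38)&(abs(j[...,0])<5)&(j[...,1]>-60)&(j[...,1]<-10)
    print(" nose max y",j[nm][:,1].max() if nm.any() else None)
    # nose at rest from the first frame
    f=np.load(n+"0.npz"); C=cloud(n,f["d"]); j=toJ(C); Z=C[...,2]
    nm=(Z>28)&(Z<39)&(abs(j[...,0])<6)&(j[...,1]>-80)&(j[...,1]<-40); print(" rest nose max y",j[nm][:,1].max())
    u,v=(170,140) if n=="top" else (265,190)
    ims.append(cv2.resize(p[v:v+50,u:u+80,::-1],(640,400) if 0 else (464,290),interpolation=cv2.INTER_CUBIC))
cv2.imwrite("pics/s6.png",cv2.convertScaleAbs(np.vstack(ims),alpha=1.4))
```

```text
top row top y -37.1 77.8 [ 1  0  0  8 10 10 10 10 10  9 10 10  9 10 10 10 10 10  9  9  9 10 10 10
  9 10 10  9  9 10 10  7  3  2  1]
 low points y: [-32. -31. -29. -28.]
 nose max y -26.518399265870457
 rest nose max y -59.16833065847271
scene row top y -36.1 76.1 [ 2  0  2 17 12 12 13 10 11 11 16 10 12  9 16 12  9 12 12 13 10 14  8 10
 13  8 12 11 13  6 16 17  9  5  3]
 low points y: [-32. -31. -29. -28. -27. -26. -25. -24.]
 nose max y -25.364390073951213
 rest nose max y -58.43893375454632
```

View pics/s6.png

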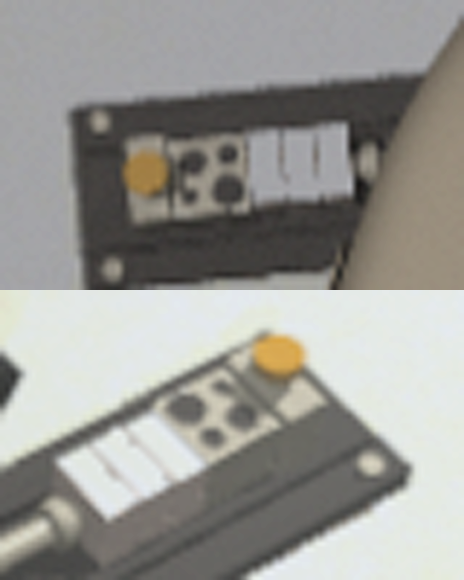

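The crops show fence, block, three spacers and nose in contact, with no gap along the row (nose at -26.5 mm, row back about -26 mm). I'm handing it in while holding about 23 N.

```bash
python3 -c "
from workcell import bot
print(bot.read_wrist_force(),bot.read_grasp_force(),bot.read_time()); print(bot.hand_in())"
```

```text
[ -2.36120402 -23.23869568   4.6505623 ] 60.91283082962036 35.4417
the job is handed in; nothing more can be done
None
```

I handed the job in at 35.4 s with three spacers in the channel: two let the bolt run to its end stop, but with three it tightened at about 34 mm, and I finished holding the handle at about 23 N with the fourth spacer left on the bench.

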